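# Lay out a kit of spacer rings and a bar from the magazine

### The job

Make up the kit for the next unit: pick out the three steel rings from the other parts and set each one flat in the round black nest of its size (small in small, medium in medium, large in large), and draw the bottom bar out of the magazine and lay it lengthwise on the black cradle, between its end lips and centred across its width. Set things down, do not drop them, and leave the two upper bars in the magazine.

Things in the scene. Friction and masses are not known exactly. Their poses are not given: they have to be found in the camera images.
- ring_small: The small of three loose plain steel rings (spacer collars) with a round through hole: outer diameter 30 mm, hole 16 mm, height 34 mm, standing flat on the bench among other steel parts (hexagonal block, square block, bracket). Origin at the centre of its underside, z along its axis (up).
- ring_medium: The medium of three loose plain steel rings (spacer collars) with a round through hole: outer diameter 42 mm, hole 26 mm, height 34 mm, standing flat on the bench among other steel parts (hexagonal block, square block, bracket). Origin at the centre of its underside, z along its axis (up).
- ring_large: The large of three loose plain steel rings (spacer collars) with a round through hole: outer diameter 56 mm, hole 36 mm, height 34 mm, standing flat on the bench among other steel parts (hexagonal block, square block, bracket). Origin at the centre of its underside, z along its axis (up).
- nest_small: The small of three fixed round shallow black nests, for the small ring: outer diameter 54 mm, inner diameter 46 mm, total height 10 mm, its inner floor 4 mm above the bench (rim 6 mm above that floor). Origin at the centre of its underside, on the bench; z up.
- nest_medium: The medium of three fixed round shallow black nests, for the medium ring: outer diameter 68 mm, inner diameter 60 mm, total height 10 mm, its inner floor 4 mm above the bench (rim 6 mm above that floor). Origin at the centre of its underside, on the bench; z up.
- nest_large: The large of three fixed round shallow black nests, for the large ring: outer diameter 82 mm, inner diameter 74 mm, total height 10 mm, its inner floor 4 mm above the bench (rim 6 mm above that floor). Origin at the centre of its underside, on the bench; z up.
- cradle: Fixed narrow black rest for the bar: 126 mm long (x), 30 wide (y), flat top 24 mm above the bench, a lip at each end (4 mm thick, 6 high, 118 apart inside); long sides open, so the 40 mm wide bar overhangs 5 mm on either side and fingers can go down beside it. Origin: centre of underside, on the bench; x along its length, z up.
- magazine: Fixed upright dark steel chute with a stack of 3 flat bars: 110 (x) by 51 mm (y), 70 high, open on top, floor 30 above the bench. Through an 11 mm high, 43 wide slot at the bottom of its front (-x, towards the robot; wall face 55.5 mm from the origin, free space below and before it) the bottom bar slides out along -x; those above drop 8 mm. Origin: centre of underside, on the bench; z up.
- bar: Bottom bar of the magazine's stack: loose steel flat bar 100 (x) by 40 (y) by 8 mm, about 0.25 kg. Its front end (-x) stands about 38 mm out of the slot, the rest lies under two others: it must be drawn straight along its -x by 65 mm or more before it is lifted (a few N). Origin: centre of underside, 30 mm above the bench at the start.
- bar_top: The topmost of the three bars in the magazine, same size as the bottom one, seen in its open top; another like it lies between. Both stay in the magazine and only drop by 8 mm. Origin: centre of underside, 46 mm above the bench at the start.
There are look-alikes about, which are no part of the job. What is shaped like the nest_medium but brown or orange is not meant. Leave any purple look-alike of the nest_small alone.

How it is judged:
At the end, for the whole second after the job is handed in: Each ring flat on the floor of the nest of its size, within 11.5 mm of its centre; the bar flat on the cradle between the lips, within 14 mm of centre and 0.2 rad of its length, either way round; the top bar in the magazine, one thickness (8 mm) lower: only one bar taken; all at rest (horizontal distance between ring_small and nest_small below 0.0115 m and z of ring_small in the frame of nest_small between 0.001 and 0.0075 m and angle between each of ring_small, ring_medium, ring_large's own z axis and vertical below 0.1 rad and linear speed of each of ring_small, ring_medium, ring_large, bar, bar_top below 0.02 m/s and horizontal distance between ring_medium and nest_medium below 0.0115 m and z of ring_medium in the frame of nest_medium between 0.001 and 0.0075 m and horizontal distance between ring_large and nest_large below 0.0115 m and z of ring_large in the frame of nest_large between 0.001 and 0.0075 m and horizontal distance between bar and cradle below 0.014 m and angle between the x axis of bar and the x axis of cradle, either way round below 0.2 rad and z of bar in the frame of cradle between 0.02 and 0.0275 m and angle between the z axis of bar and the z axis of cradle, either way round below 0.08 rad and horizontal distance between bar_top and magazine below 0.015 m and z of bar_top in the frame of magazine between 0.034 and 0.043 m); the robot touches nothing.
It fails at once if the bar is let go more than 60 mm above the bench (height (world z) of bar above 0.06 m and contact force between bar and the fingers below 0.05 N).
It fails at once if the small ring is let go more than 60 mm above the bench (height (world z) of ring_small above 0.06 m and contact force between ring_small and the fingers below 0.05 N).
It fails at once if the medium ring is let go more than 60 mm above the bench (height (world z) of ring_medium above 0.06 m and contact force between ring_medium and the fingers below 0.05 N).
It fails at once if the large ring is let go more than 60 mm above the bench (height (world z) of ring_large above 0.06 m and contact force between ring_large and the fingers below 0.05 N).
It fails at once if the upper bars come out of the magazine (horizontal distance between bar_top and magazine above 0.03 m or z of bar_top in the frame of magazine above 0.07 m).
It also fails if it takes over 106 s, if anything falls off the work surface, if the arm or the gripper's body presses on something with over 40 N, if the wrist force passes 120 N, or if a joint passes its speed limit or range.

### The arm

A 6-joint arm with a two-finger parallel gripper is mounted at the origin on the work surface. World frame = base frame: x ahead of the robot, y to its left, z up, the work surface at z = 0. Lengths are in m, angles in rad, forces in N, time in s.
With the tool pointing down it reaches from about 0.225 to 0.725 m from the base axis. Payload 3.1 kg.
Tool frame: the origin (TCP) lies midway between the tips of the shut fingers; the grasp point (between the pads) lies grip_depth behind it (grip_depth is the distance from the TCP to the grasp point, in m); x points along the fingers, y is the direction in which the jaws open and shut, and the axes are right-handed (so a half turn about x gives the same grasp; the last joint's range is limited). The gripper opens to 85 mm and grips with 20 to 120 N. Pads are 22 mm wide; open, the fingers measure 114 mm over their backs; the gripper's body (76 mm by 85 mm) begins 54 mm behind the grasp point. The pads swing forward as they close: fully open they stand 13 mm farther back than shut.
Start: joints at [1.144, 0.048, 0.099, 1.622, 0, 1.443], TCP at [0.155, 0.502, 0.231] pointing down, gripper open.
Joint ranges: [-2.91, 2.91], [-0.99, 1.94], [-1.21, 1.42], [-2.12, 2.29], [-1.49, 1.47], [-3.14, 3.14]. Speed limits (rad/s): [2.79, 2.79, 3.14, 3.14, 3.14, 3.14].

### API

Orientations are given as a rotation vector (axis times angle).
In Python, from bench import get_obs, camera, close_job, look_for, grip_depth gives the robot as it stands.
- The arm moves only by the tool move_arm, never from a script. Its arguments are lists of equal length, an entry for each row: "slide": the shift along the tool's x, y, z each as a share of 30 cm, from -1 to 1, a list of three; "twist": the turn about the tool's x as a share of 0.5 rad, from -1 to 1. A call has 1 to 5 rows; each row is the pose to reach, as a shift and turn from the pose commanded when the call began, along the tool's axes at that moment; what a row does not reach only later rows make up. A row lasts 1/12 s, in which the tool goes at most 41.7 mm and 7.16 degrees, less where a joint would pass 70% of its speed; a pose out of reach is approached as far as the arm can. A call with a number of a shift or a turn outside -1 to 1 is refused whole. A call with a gripper value outside its range is refused whole. "gripper" is the closure, from -1 (fully open) to 1 (shut), so that 0 is half open, set as the call begins (left out, the last holds). The fingers move at their own pace and stop on an object; "newtons" is the grip in N (left out, the last holds). Time passes only in rows, so rows that repeat a pose let the fingers close. It gives the time, the measured TCP pose, the force and the opening at its end, in the units of the state.
- get_obs(): the state, without advancing time (a new reading comes with each control period).
- camera(name): name is "side" or "top" or "wrist"; returns a dict with "pixels" (480x640x3 uint8, red, green, blue), "camera_matrix" (3x3 intrinsics, pixels), "rvec" (rotation vector, rad) and "tvec" (3), from world to camera coordinates, as OpenCV has them. Camera axes: x right, y down, z forward; pixel columns grow to the right and rows downward; lengths in m; the calibration is good to about 2 mm. A picture is of the moment at which its call begins. There is no depth.
- close_job(): hands the job in, once; it reports no verdict.
Trained networks look in a picture, given as the dict that the camera call returned (one of the last four; its "shot" number tells which), for a name from the list of things; names that differ only in an ending like _2 or _b are one class to them, and where a whole thing is asked for, a point or a joint stands for the part that bears it (a point fixed in the world has none). Each returns a list of dicts, best first, with "score" (0 to 1); they miss things now and then, are a little off and sometimes report something else, mostly with a low value. They report only what shows in the picture. A call takes as long as a camera call. They do not tell look-alikes from the thing itself.
- look_for(picture, target): "rect" ([left, top, right, bottom] in pixels, round what is visible of it).
The state is a dict: "t": time; "qpos": joint angles; "qd": joint speeds; "joint_efforts": joint torques, N m; "tcp_pos": TCP position; "tcp_rot": TCP orientation; "ft_force": force on the tool from outside, world axes, zero at the start; "torque": the same for the moment, N m; "finger_gap": opening from 0.0 (shut) to 1.0 (fully open).
Only numpy, scipy, OpenCV 4.12 (cv2) and the standard library are available. Lean on these libraries where they do the work, as an engineer would, in place of code of your own. Each camera call takes 0.05 s, during which the arm holds its last target. There are 200 camera calls.

## Working session

There is one attempt and no reset: what is moved stays moved. The work goes in short steps, Python scripts to look and compute and a tool call to move; the robot and the scene stay as the last step left them, time stands still between calls to the robot, and variables do not carry over. Pictures are saved under pics/ and viewed, about 12 in all and at most 16, crops included, and the job is handed in when it is done.

Besides the shell and the picture viewer there is one more tool, called after "Call:" as name([rows], argument=value, ...), one row to a line, values as JSON. move_arm: Moves the arm, as the interface text tells. Its arguments: {"type":"object","properties":{"slide":{"type":"array"},"twist":{"type":"array"},"gripper":{"type":"number"},"newtons":{"type":"number"}},"required":["slide","twist"]}

```bash
ls; mkdir -p pics
cat > h.py <<'E'
import numpy as np, cv2
from bench import *
def proj(c,P):
    p,_=cv2.projectPoints(np.array(P,float).reshape(-1,3),np.array(c['rvec'],float),np.array(c['tvec'],float),np.array(c['camera_matrix'],float),None)
    return p.reshape(-1,2)
def back(c,uv,z):
    K=np.array(c['camera_matrix'],float);R,_=cv2.Rodrigues(np.array(c['rvec'],float));t=np.array(c['tvec'],float).ravel()
    C=-R.T@t; d=R.T@np.linalg.inv(K)@np.array([uv[0],uv[1],1.]); return C+d*(z-C[2])/d[2]
def save(c,n): cv2.imwrite('pics/'+n,np.ascontiguousarray(c['pixels'][:,:,::-1]))
E
python3 - <<'E'
from h import *
o=get_obs();print({k:np.round(v,3).tolist() for k,v in o.items()});print(grip_depth() if callable(grip_depth) else grip_depth)
H=dict(ring_small=.034,ring_medium=.034,ring_large=.034,nest_small=.01,nest_medium=.01,nest_large=.01,cradle=.024,magazine=.07,bar=.038,bar_top=.054)
for n in ['top','side']:
    c=camera(n);save(c,n+'0.png');R,_=cv2.Rodrigues(np.array(c['rvec'],float));print(n,-R.T@np.array(c['tvec']).ravel(),c['camera_matrix'])
    for k,h in H.items():
        for r in look_for(c,k)[:4]:
            b=r['rect'];print(k,round(r['score'],2),np.round(b),np.round(back(c,((b[0]+b[2])/2,(b[1]+b[3])/2),h),3))
E
```

```text
pics
{'t': 0.0, 'qpos': [1.144, 0.049, 0.098, 1.622, 0.0, 1.443], 'qd': [0.001, 0.0, 0.002, 0.001, 0.002, -0.001], 'joint_efforts': [0.0, -33.878, 32.001, 0.02, -0.0, -0.0], 'tcp_pos': [0.154, 0.501, 0.23], 'tcp_rot': [0.233, 1.559, -0.236], 'ft_force': [-0.053, 0.402, -0.075], 'torque': [-0.009, -0.013, -0.019], 'finger_gap': 1.004}
0.0187
top [0.39565743 0.01428537 1.00330137] [[451.72939337   0.         318.82186332]
 [  0.         451.72939337 239.89164528]
 [  0.           0.           1.        ]]
ring_small 0.44 [188. 220. 202. 231.] [0.538 0.315 0.034]
ring_medium 0.52 [240. 169. 260. 189.] [0.643 0.197 0.034]
ring_large 0.64 [132. 212. 158. 238.] [0.537 0.425 0.034]
nest_small 0.75 [484. 264. 510. 284.] [ 0.442 -0.344  0.01 ]
nest_small 0.56 [503. 305. 527. 327.] [ 0.353 -0.379  0.01 ]
nest_medium 0.94 [410. 203. 441. 234.] [ 0.563 -0.192  0.01 ]
nest_medium 0.64 [371. 154. 403. 185.] [ 0.673 -0.106  0.01 ]
nest_medium 0.62 [435. 149. 465. 178.] [ 0.688 -0.247  0.01 ]
nest_large 0.77 [472. 199. 507. 238.] [ 0.564 -0.331  0.01 ]
cradle 0.97 [410. 248. 443. 308.] [ 0.431 -0.18
[... 511 characters left out ...]
]
ring_large 0.84 [212. 402. 242. 438.] [0.532 0.438 0.034]
nest_small 0.6 [428. 181. 448. 196.] [ 0.353 -0.364  0.01 ]
nest_small 0.47 [389. 182. 411. 196.] [ 0.447 -0.319  0.01 ]
nest_medium 0.68 [299. 178. 320. 195.] [ 0.676 -0.229  0.01 ]
nest_medium 0.57 [329. 198. 354. 221.] [ 0.563 -0.181  0.01 ]
nest_medium 0.18 [294. 238. 319. 255.] [ 0.591 -0.027  0.01 ]
nest_large 0.68 [349. 166. 378. 187.] [ 0.557 -0.327  0.01 ]
cradle 0.55 [365. 214. 415. 228.] [ 0.428 -0.178  0.024]
magazine 0.72 [254. 220. 304. 262.] [0.632 0.031 0.07 ]
bar 0.75 [293. 239. 316. 257.] [0.581 0.002 0.038]
bar 0.29 [230. 297. 248. 322.] [0.634 0.218 0.038]
bar_top 0.56 [263. 223. 296. 240.] [ 0.653 -0.009  0.054]
```

Run:
```python
import cv2
a=cv2.imread('pics/top0.png');cv2.imwrite('pics/t1.png',cv2.resize(a[120:345,100:540],None,fx=1.8,fy=1.8,interpolation=cv2.INTER_CUBIC))
a=cv2.imread('pics/side0.png');cv2.imwrite('pics/s1.png',cv2.resize(a[150:460,160:480],None,fx=1.9,fy=1.9,interpolation=cv2.INTER_CUBIC))
```

```text
(no output)
```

View pics/t1.png

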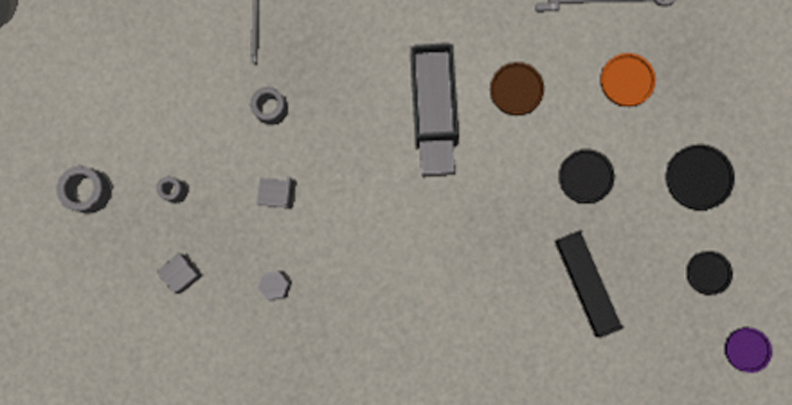

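View pics/s1.png

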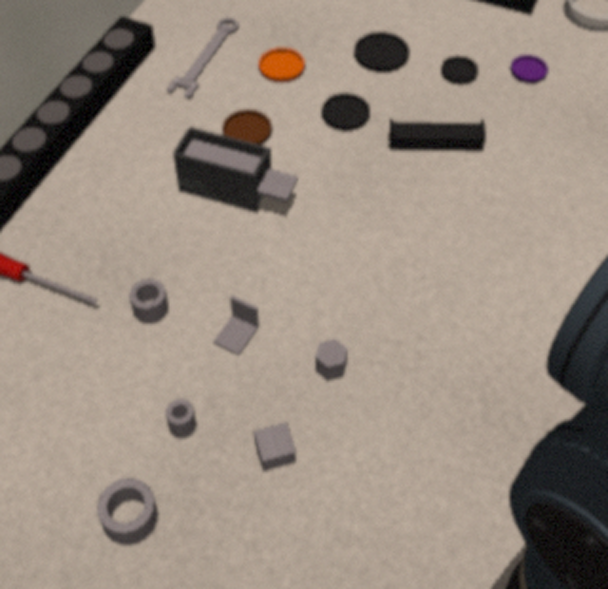

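The layout is clear: the rings are on the left, at crop pixels (83,189), (171,188) and (268,105). The black nests, the cradle and the magazine are on the right. The small nest at (709,272) is black, and the purple one at (748,349) is to be left alone. Next I refine these positions by fitting model silhouettes to the boxes.

```bash
cat >> h.py <<'E'
from scipy.optimize import least_squares
from scipy.spatial.transform import Rotation as Ro
def cyl(x,y,d,h):
    a=np.linspace(0,2*np.pi,72);return np.array([[x+d/2*np.cos(t),y+d/2*np.sin(t),z] for z in (0,h) for t in a])
def fitcyl(obs,d,h,x0):
    def f(p):
        r=[]
        for c,b in obs:
            q=proj(c,cyl(p[0],p[1],d,h));m=np.r_[q.min(0),q.max(0)]
            r+=[(m[0]+m[2]-b[0]-b[2])/2,(m[1]+m[3]-b[1]-b[3])/2]
        return r
    s=least_squares(f,x0);return s.x,np.round(s.fun,1)
def tool():
    o=get_obs();R=Ro.from_rotvec(o['tcp_rot']).as_matrix();return np.array(o['tcp_pos']),R
def go(x,y,z,yaw=None,p=None,R=None):
    "slide/twist to reach; yaw = world angle of jaw axis (mod pi)"
    if p is None:p,R=tool()
    s=R.T@(np.array([x,y,z])-p)/.3
    cur=np.arctan2(R[1,1],R[0,1]);t=0
    if yaw is not None:t=-((yaw-cur+np.pi/2)%np.pi-np.pi/2)/.5
    return np.round(s,3),round(t,3),'cur yaw',round(cur,3)
E
python3 - <<'E'
from h import *
T=camera('top');S=camera('side')
for n,d,h,x0 in [('ring_small',.03,.034,(.54,.32)),('ring_medium',.042,.034,(.64,.2)),('ring_large',.056,.034,(.535,.43)),('nest_small',.054,.01,(.442,-.34)),('nest_medium',.068,.01,(.563,-.19)),('nest_large',.082,.01,(.564,-.33))]:
    obs=[]
    for c in (T,S):
        e=proj(c,[[*x0,h/2]])[0];best=min(look_for(c,n),key=lambda r:np.hypot(*(np.array([r['rect'][0]+r['rect'][2],r['rect'][1]+r['rect'][3]])/2-e)),default=None)
        if best:obs.append((c,best['rect']))
    print(n,*[np.round(fitcyl([o],d,h,x0)[0],4) for o in obs],*fitcyl(obs,d,h,x0))
g=cv2.cvtColor(T['pixels'],cv2.COLOR_RGB2GRAY)
def seg(m,box,zs,name):
    k=np.zeros_like(g);l,t,r,b=box;k[t:b,l:r]=m[t:b,l:r]
    n,lab,st,_=cv2.connectedComponentsWithStats(k);i=1+np.argmax(st[1:,4])
    pts=np.argwhere(lab==i)[:,::-1]
    w=np.array([back(T,p,zs)[:2] for p in pts],np.float32);print(name,len(w),cv2.minAreaRect(w*1000))
seg((g<70).astype(np.uint8),(400,240,455,315),.024,'cradle')
m=((g>120)).astype(np.uint8)
seg(m,(329,146,355,194),.054,'bar_top')
print(T['pixels'][205,340],T['pixels'][205,320],T['pixels'][170,340])
p,R=tool();print(R.round(3))
for w in('top',):
  a=T['pixels'][140:220,315:370][:,:,::-1];cv2.imwrite('pics/mag.png',cv2.resize(a,None,fx=8,fy=8,interpolation=cv2.INTER_CUBIC)[:600])
E
```

```text
ring_small [0.5362 0.3218] [0.5387 0.3204] [0.53748078 0.32116701] [ 0.3 -0.5  0.3  0.5]
ring_medium [0.6501 0.2025] [0.6471 0.2075] [0.6489698  0.20461782] [-1.   0.5 -0.1 -1.3]
ring_large [0.5377 0.4288] [0.5399 0.4333] [0.53914848 0.43160983] [-1.2 -0.6  0.8 -0.6]
nest_small [ 0.4454 -0.3423] [ 0.4448 -0.3247] [ 0.44579221 -0.33837313] [-1.8 -0.2  1.2 -3.2]
nest_medium [ 0.5685 -0.1926] [ 0.5608 -0.1868] [ 0.56571064 -0.19135856] [-0.5  1.2 -1.1 -1.6]
nest_large [ 0.5661 -0.3297] [ 0.5657 -0.3179] [ 0.56650877 -0.32703002] [-1.2 -0.2  0.9 -2. ]
cradle 895 ((432.14691162109375, -188.52484130859375), (125.35376739501953, 33.096595764160156), 22.785810470581055)
bar_top 223 ((656.1157836914062, -1.4353008270263672), (93.02725982666016, 38.26926040649414), 4.134378433227539)
[125 121 123] [155 151 141] [120 117 119]
[[ 0.     0.294  0.956]
 [ 0.     0.956 -0.294]
 [-1.     0.     0.   ]]
```

View pics/mag.png

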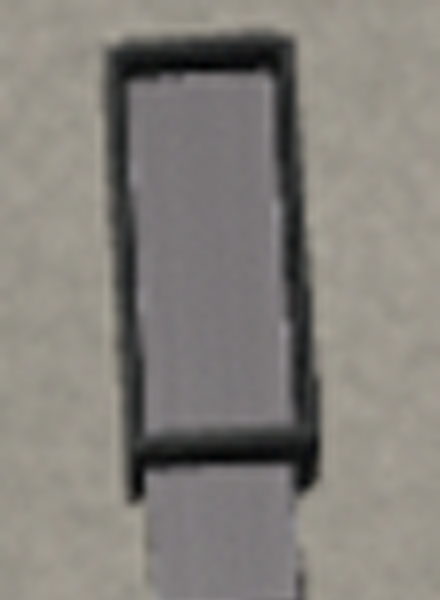

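Call:
move_arm([
  [0.12,0.08,0.66],
  [0.12,0.08,0.66],
  [0.12,0.08,0.66],
  [0.12,0.08,0.66],
  [0.12,0.08,0.66],
], twist=[0,0,0,0,0])

```text
t: 2.22
tcp_pos: [0.3532, 0.4656, 0.1948]
tcp_rot: [0.235, 1.557, -0.235]
ft_force: [-0.4, 0.6, -0.5]
finger_gap: 1.002
```

Call:
move_arm([
  [0.15,0.075,0.63],
  [0.15,0.075,0.63],
  [0.15,0.075,0.63],
  [0.15,0.075,0.63],
  [0.15,0.075,0.63],
], twist=[0,0,0,0,0])

```text
t: 2.63
tcp_pos: [0.5413, 0.4304, 0.1484]
tcp_rot: [0.235, 1.558, -0.237]
ft_force: [-0.5, 0.9, -0.1]
finger_gap: 1.003
```

```bash
cat >> h.py <<'E'
def near(name,d,h,x0,fn=None):
    W=camera('wrist')
    if fn: save(W,fn)
    e=proj(W,[[*x0,h/2]])[0];q=proj(W,cyl(*x0,d,h));print('expect',np.r_[q.min(0),q.max(0)].round())
    for r in look_for(W,name)[:3]:
        b=r['rect'];print(name,round(r['score'],2),np.round(b),*fitcyl([(W,b)],d,h,x0))
    return W
E
python3 - <<'E'
from h import *
p,R=tool();print(p)
near('ring_large',.056,.034,(.538,.4305),'w1.png');near('ring_small',.03,.034,(.5375,.321))
E
```

```text
[0.541334   0.43043799 0.14844177]
expect [283. 184. 361. 267.]
ring_large 0.71 [282. 188. 358. 269.] [0.53991181 0.42871224] [0. 0.]
expect [162. 239. 216. 291.]
ring_small 0.91 [164. 244. 211. 297.] [0.54153059 0.31818549] [-0.  0.]
```

View pics/w1.png

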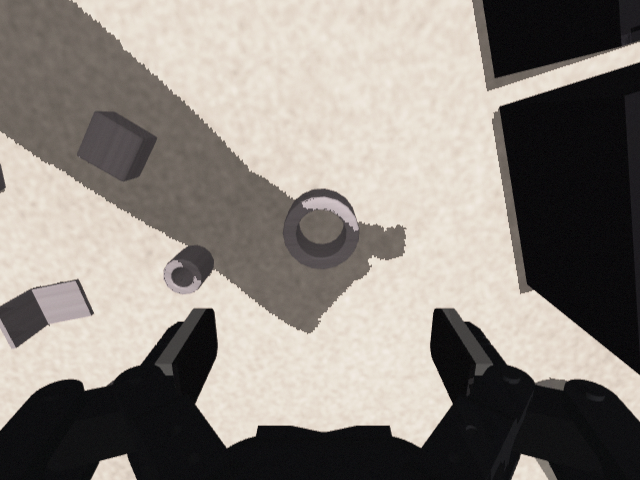

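The view shows the large ring centred at about (320,228) and the small one at (188,270), with the fingers clear of both. I'll pick up the large ring first.

Call:
move_arm([
  [0.24,-0.004,-0.003],
  [0.36,-0.004,-0.003],
  [0.42,-0.004,-0.003],
  [0.478,-0.004,-0.003],
  [0.478,-0.004,-0.003],
], twist=[0,0,0,0,0])

```text
t: 3.25
tcp_pos: [0.5304, 0.4294, 0.0001]
tcp_rot: [0.227, 1.568, -0.24]
ft_force: [-0.3, -0.7, -0.4]
finger_gap: 0.997
```

Call:
move_arm([
  [0,0,0],
  [0,0,0],
  [0,0,0],
  [0,0,0],
  [0,0,0],
], twist=[0,0,0,0,0], gripper=1, newtons=60)

```text
t: 3.67
tcp_pos: [0.539, 0.4333, 0.012]
tcp_rot: [0.238, 1.553, -0.23]
ft_force: [-1.7, -0.0, 6.5]
finger_gap: 0.636
```

Call:
move_arm([
  [0,0,0],
  [-0.02,0,0],
  [-0.1,0,0],
  [-0.2,0,0],
  [-0.3,0,0],
], twist=[0,0,0,0,0])

```text
t: 4.08
tcp_pos: [0.5358, 0.4306, 0.0963]
tcp_rot: [0.233, 1.561, -0.236]
ft_force: [0.4, 1.5, -3.4]
finger_gap: 0.639
```

Run:
```python
from h import *
p,R=tool();print(p,R.round(3))
T=camera('top');g=cv2.cvtColor(T['pixels'],cv2.COLOR_RGB2GRAY)
# nest centroids from dark blobs: model silhouette centroid vs blob
for n,d,x0 in [('s',.054,(.445,-.342)),('m',.068,(.566,-.192)),('l',.082,(.566,-.329))]:
    e=proj(T,[[*x0,.005]])[0];k=(g<70).astype(np.uint8)
    _,lab,st,ce=cv2.connectedComponentsWithStats(k);i=1+np.argmin(np.hypot(*(ce[1:]-e).T))
    b=np.r_[st[i,:2]-.5,st[i,:2]+st[i,2:4]-.5]
    f=lambda q:(lambda h:np.array([cv2.moments(h)['m10'],cv2.moments(h)['m01']])/cv2.moments(h)['m00']-ce[i])(cv2.convexHull(proj(T,cyl(q[0],q[1],d,.01)).astype(np.float32)))
    print(n,st[i],least_squares(f,x0,diff_step=1e-3).x.round(4),fitcyl([(T,b)],d,.01,x0)[0].round(4))
near('ring_large',.056,.001,(.54,.43),'w2.png')
```

```text
[0.53580019 0.43064672 0.09633706] [[-0.003  0.294  0.956]
 [-0.002  0.956 -0.294]
 [-1.    -0.003 -0.002]]
s [482 260  25  24 477] [ 0.4482 -0.3385] [ 0.4478 -0.3391]
m [411 203  30  30 711] [ 0.5651 -0.192 ] [ 0.5657 -0.1919]
l [ 470  201   38   36 1069] [ 0.5654 -0.3306] [ 0.5649 -0.3304]
expect [277. 200. 357. 277.]
ring_large 0.72 [252. 249. 397. 408.] [0.61053217 0.41327497] [-0.  0.]
```

View pics/w2.png

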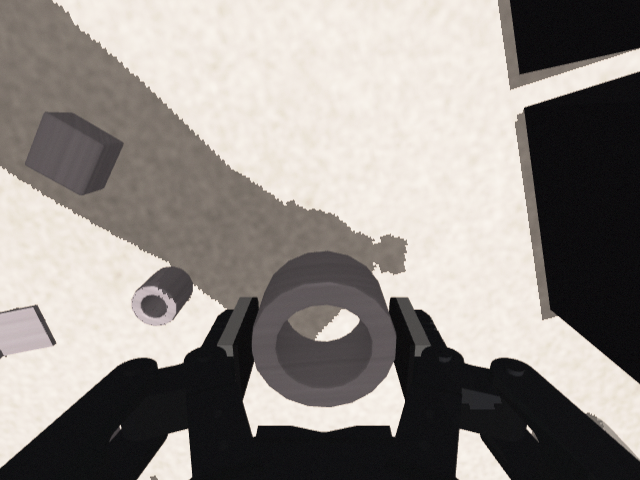

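The large ring is held upright between the fingers, at (325,340). I'll carry it to the large nest.

Call:
move_arm([
  [-0.04,-0.06,0.02],
  [-0.12,-0.18,0.06],
  [-0.12,-0.32,0.11],
  [-0.12,-0.46,0.16],
  [-0.12,-0.6,0.206],
], twist=[0,0,0,0,0])

```text
t: 4.65
tcp_pos: [0.5418, 0.2506, 0.1311]
tcp_rot: [0.233, 1.56, -0.235]
ft_force: [0.1, -0.3, -3.8]
finger_gap: 0.636
```

Call:
move_arm([
  [0,-0.13,0.045],
  [0,-0.26,0.09],
  [0,-0.39,0.135],
  [0,-0.52,0.18],
  [0,-0.65,0.224],
], twist=[0,0,0,0,0])

```text
t: 5.07
tcp_pos: [0.5479, 0.0443, 0.1305]
tcp_rot: [0.234, 1.562, -0.235]
ft_force: [1.1, -1.4, -3.1]
finger_gap: 0.632
```

Call:
move_arm([
  [0,-0.13,0.045],
  [0,-0.26,0.09],
  [0,-0.39,0.135],
  [0,-0.52,0.18],
  [0,-0.65,0.224],
], twist=[0,0,0,0,0])

```text
t: 5.48
tcp_pos: [0.5548, -0.1614, 0.1304]
tcp_rot: [0.236, 1.562, -0.234]
ft_force: [0.2, 0.4, -2.1]
finger_gap: 0.64
```

Call:
move_arm([
  [0,-0.13,0.045],
  [0,-0.25,0.086],
  [0,-0.36,0.124],
  [0,-0.45,0.155],
  [0,-0.495,0.172],
], twist=[0,0,0,0,0])

```text
t: 5.9
tcp_pos: [0.5601, -0.3208, 0.1297]
tcp_rot: [0.238, 1.561, -0.238]
ft_force: [0.3, -0.2, -3.7]
finger_gap: 0.638
```

Call:
move_arm([
  [0,0,0],
  [0,0,0],
  [0,0,0],
], twist=[0,0,0])

```text
t: 6.15
tcp_pos: [0.5611, -0.3158, 0.1309]
tcp_rot: [0.236, 1.561, -0.233]
ft_force: [-0.3, 1.3, -3.5]
finger_gap: 0.638
```

```bash
cat >> h.py <<'E'
def held(name,d):
    "height of held ring's underside, and its xy"
    W=camera('wrist');p,R=tool()
    for r in look_for(W,name)[:1]:
        b=np.array(r['rect'])
        def f(q):
            m=proj(W,cyl(q[0],q[1],d,.034)+[0,0,q[2]]);return np.r_[m.min(0),m.max(0)]-b
        s=least_squares(f,[p[0],p[1],p[2]-.008]);print(name,round(r['score'],2),b.round(),s.x.round(4),'rel tcp',(s.x-p).round(4),s.fun.round(1))
    return W
E
python3 - <<'E'
from h import *
print(get_obs()['tcp_pos'],get_obs()['qpos'].round(2) if hasattr(get_obs()['qpos'],'round') else get_obs()['qpos'])
W=held('ring_large',.056);near('nest_large',.082,.01,(.5655,-.330),'w3.png');near('nest_medium',.068,.01,(.5655,-.192));near('nest_small',.054,.01,(.447,-.340))
E
```

```text
[ 0.56106652 -0.3158104   0.13094382] [-0.62  0.36  0.27  1.48  0.   -0.32]
ring_large 0.74 [249. 251. 396. 407.] [ 0.5657 -0.3172  0.1158] rel tcp [ 0.0043 -0.0017 -0.0157] [ 0.6 -0.7 -0.6  0.6]
expect [251. 186. 360. 292.]
nest_large 0.93 [249. 187. 358. 279.] [ 0.56089895 -0.33016188] [ 0. -0.]
expect [437. 138. 537. 233.]
nest_medium 0.78 [429. 306. 490. 366.] [ 0.68416007 -0.2343292 ] [ 0. -0.]
nest_medium 0.62 [440. 140. 537. 233.] [ 0.56634277 -0.19134673] [-0.  0.]
nest_medium 0.62 [574. 246. 640. 326.] [ 0.67284581 -0.11422291] [0. 0.]
expect [196.  36. 280. 124.]
nest_small 0.74 [115.   0. 151.   9.] [ 0.38625685 -0.38783129] [0. 0.]
nest_small 0.63 [202.  37. 284. 128.] [ 0.44932337 -0.33739262] [0. 0.]
```

View pics/w3.png

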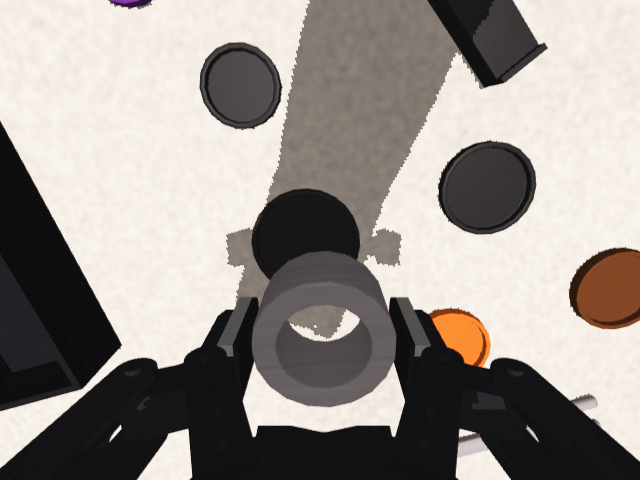

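Call:
move_arm([
  [0.06,-0.03,0.016],
  [0.15,-0.041,0.022],
  [0.24,-0.041,0.022],
  [0.3,-0.041,0.022],
  [0.34,-0.041,0.022],
], twist=[0,0,0,0,0])

```text
t: 6.97
tcp_pos: [0.563, -0.3295, 0.0277]
tcp_rot: [0.236, 1.562, -0.233]
ft_force: [-1.1, -0.5, -3.4]
finger_gap: 0.636
```

Call:
move_arm([
  [0,0,0],
  [0,0,0],
  [0,0,0],
  [0,0,0],
  [0,0,0],
], twist=[0,0,0,0,0])

```text
t: 7.38
tcp_pos: [0.566, -0.3317, 0.0333]
tcp_rot: [0.233, 1.554, -0.236]
ft_force: [-0.8, 1.1, -3.3]
finger_gap: 0.636
```

Run:
```python
from h import *
print(get_obs()['tcp_pos'],get_obs()['ft_force'])
held('ring_large',.056)
T=camera('top')
S=camera('side');a=S['pixels'][120:240,300:460][:,:,::-1];cv2.imwrite('pics/s2.png',cv2.resize(a,None,fx=5,fy=5,interpolation=cv2.INTER_CUBIC))
```

```text
[ 0.56600285 -0.33173772  0.03333336] [-0.76603525  1.09840969 -3.29846486]
ring_large 0.63 [595.   0. 640.  44.] [ 0.4887  0.2334 -0.5836] rel tcp [-0.0771  0.565  -0.6166] [-1.2  1.3  1.2 -1.4]
```

View pics/s2.png

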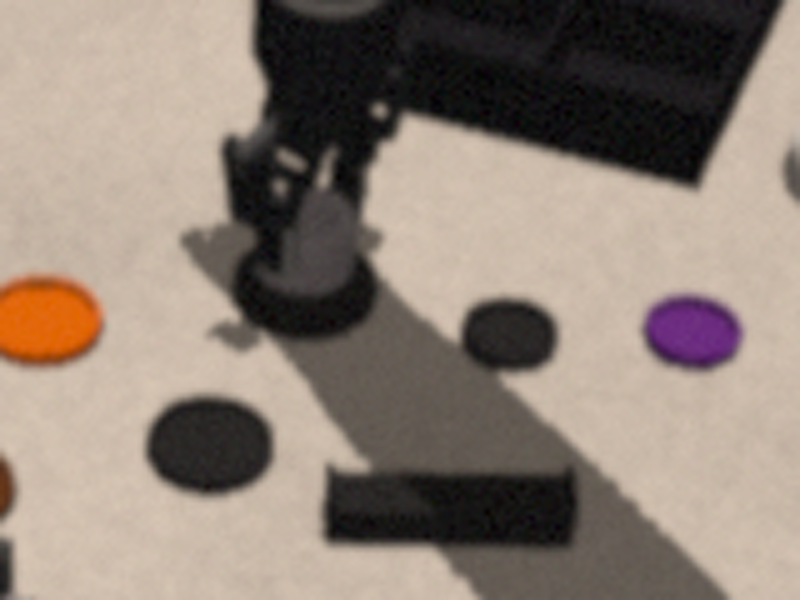

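The ring is over the large nest, centred at about (310,270). I'll lower it in small steps and watch the force.

Call:
move_arm([
  [0.01,0,0],
  [0.02,0,0],
  [0.03,0,0],
  [0.03,0,0],
  [0.03,0,0],
], twist=[0,0,0,0,0])

```text
t: 8.0
tcp_pos: [0.5641, -0.3304, 0.021]
tcp_rot: [0.235, 1.559, -0.234]
ft_force: [-0.2, -0.3, -3.1]
finger_gap: 0.637
```

Call:
move_arm([
  [0.007,0,0],
  [0.013,0,0],
  [0.013,0,0],
  [0.013,0,0],
], twist=[0,0,0,0])

```text
t: 8.33
tcp_pos: [0.5645, -0.3307, 0.0178]
tcp_rot: [0.235, 1.558, -0.234]
ft_force: [-0.3, -0.6, -4.0]
finger_gap: 0.635
```

Call:
move_arm([
  [0.005,0,0],
  [0.01,0,0],
  [0.01,0,0],
  [0.01,0,0],
], twist=[0,0,0,0])

```text
t: 8.67
tcp_pos: [0.5649, -0.331, 0.0161]
tcp_rot: [0.234, 1.557, -0.235]
ft_force: [-1.5, 0.7, 1.6]
finger_gap: 0.636
```

Call:
move_arm([
  [0.005,0,0],
  [0.01,0,0],
  [0.01,0,0],
  [0.01,0,0],
], twist=[0,0,0,0])

```text
t: 9.0
tcp_pos: [0.5649, -0.331, 0.0159]
tcp_rot: [0.234, 1.556, -0.235]
ft_force: [-5.8, 3.6, 11.0]
finger_gap: 0.636
```

The ring touched down at TCP z 0.016 with a force of 11 N. I'll release it and go to the small ring.

Call:
move_arm([
  [-0.005,0,0],
  [-0.01,0,0],
  [-0.01,0,0],
  [-0.01,0,0],
], twist=[0,0,0,0], gripper=-1)

```text
t: 9.33
tcp_pos: [0.5649, -0.331, 0.0149]
tcp_rot: [0.234, 1.557, -0.235]
ft_force: [-1.5, 0.4, 0.6]
finger_gap: 0.997
```

Call:
move_arm([
  [-0.1,0,0],
  [-0.22,0,0],
  [-0.35,0.04,-0.014],
  [-0.35,0.14,-0.05],
  [-0.35,0.27,-0.095],
], twist=[0,0,0,0,0])

```text
t: 9.75
tcp_pos: [0.5639, -0.2482, 0.1243]
tcp_rot: [0.234, 1.549, -0.241]
ft_force: [-0.0, 1.3, -0.2]
finger_gap: 1.0
```

Call:
move_arm([
  [0,0.13,-0.046],
  [0,0.26,-0.092],
  [0,0.39,-0.138],
  [0,0.52,-0.184],
  [0,0.65,-0.23],
], twist=[0,0,0,0,0])

```text
t: 10.17
tcp_pos: [0.5523, -0.0365, 0.1197]
tcp_rot: [0.235, 1.558, -0.235]
ft_force: [-0.2, 0.0, -0.5]
finger_gap: 1.005
```

Call:
move_arm([
  [0,0.13,-0.046],
  [0,0.26,-0.092],
  [0,0.39,-0.138],
  [0,0.52,-0.184],
  [0,0.65,-0.23],
], twist=[0,0,0,0,0])

```text
t: 10.58
tcp_pos: [0.5438, 0.1704, 0.1198]
tcp_rot: [0.235, 1.558, -0.235]
ft_force: [1.7, 0.0, 0.2]
finger_gap: 1.001
```

Call:
move_arm([
  [0,0.13,-0.046],
  [0,0.26,-0.092],
  [0,0.37,-0.131],
  [0,0.45,-0.159],
  [0,0.48,-0.17],
], twist=[0,0,0,0,0])

```text
t: 11.0
tcp_pos: [0.5369, 0.325, 0.1192]
tcp_rot: [0.232, 1.559, -0.23]
ft_force: [0.5, -0.4, 0.5]
finger_gap: 1.001
```

Call:
move_arm([
  [0,0,0],
  [0,0,0],
  [0,0,0],
], twist=[0,0,0])

```text
t: 11.25
tcp_pos: [0.538, 0.3195, 0.1197]
tcp_rot: [0.235, 1.558, -0.236]
ft_force: [0.4, -0.9, -0.1]
finger_gap: 1.001
```

Run:
```python
from h import *
near('ring_small',.03,.034,(.539,.32));near('ring_medium',.042,.034,(.649,.2045))
p,R=tool();print(p,R[:,1].round(3));print(go(.539,.32,p[2]))
T=camera('top')
for r in look_for(T,'ring_large')[:2]:print(r['score'],fitcyl([(T,r['rect'])],.056,.034+.008,(.565,-.33)))
for n,d,x0 in (('ring_small',.03,(.539,.32)),('ring_medium',.042,(.649,.2045))):
  for r in look_for(T,n)[:2]:print(n,r['score'],fitcyl([(T,r['rect'])],d,.034,x0))
```

```text
expect [301. 214. 347. 270.]
ring_small 0.88 [301. 221. 345. 274.] [0.54263172 0.31809621] [-0. -0.]
expect [195. 369. 258. 442.]
ring_medium 0.93 [196. 369. 256. 439.] [0.64774937 0.20454182] [-0. -0.]
ring_medium 0.23 [  0. 399.  19. 428.] [0.60427731 0.03326558] [ 0. -0.]
[0.5382331  0.31953822 0.12016365] [ 0.296  0.955 -0.   ]
(array([-0.   ,  0.002,  0.002]), 0, 'cur yaw', np.float64(1.27))
0.56 (array([ 0.5699294 , -0.33313375]), array([-0., -0.]))
ring_medium 0.54 (array([0.64645004, 0.20167275]), array([-0., -0.]))
```

Call:
move_arm([
  [0.1,0,0.006],
  [0.2,0,0.006],
  [0.29,0,0.006],
  [0.34,0,0.006],
  [0.363,0,0.006],
], twist=[0,0,0,0,0])

```text
t: 12.07
tcp_pos: [0.5369, 0.3191, 0.0072]
tcp_rot: [0.232, 1.563, -0.238]
ft_force: [-0.9, 0.2, -0.7]
finger_gap: 0.997
```

Call:
move_arm([
  [0,0,0],
  [0,0,0],
  [0,0,0],
  [0,0,0],
], twist=[0,0,0,0])

```text
t: 12.4
tcp_pos: [0.5412, 0.3212, 0.0135]
tcp_rot: [0.236, 1.555, -0.233]
ft_force: [-0.5, 0.9, -1.0]
finger_gap: 1.005
```

Call:
move_arm([
  [0,0,0],
  [0,0,0],
  [0,0,0],
  [0,0,0],
  [0,0,0],
], twist=[0,0,0,0,0], gripper=1, newtons=60)

```text
t: 12.82
tcp_pos: [0.5398, 0.3206, 0.0117]
tcp_rot: [0.235, 1.557, -0.234]
ft_force: [1.0, -0.2, -0.1]
finger_gap: 0.331
```

Call:
move_arm([
  [0,0,0],
  [0,0,0],
  [0,0,0],
], twist=[0,0,0])

```text
t: 13.07
tcp_pos: [0.5399, 0.3206, 0.0117]
tcp_rot: [0.235, 1.557, -0.234]
ft_force: [0.4, -0.4, 2.6]
finger_gap: 0.332
```

Call:
move_arm([
  [-0.03,0,0],
  [-0.1,0,0],
  [-0.2,0,0],
  [-0.3,0,0],
  [-0.36,0,0],
], twist=[0,0,0,0,0])

```text
t: 13.48
tcp_pos: [0.5402, 0.3208, 0.1223]
tcp_rot: [0.236, 1.556, -0.233]
ft_force: [1.1, 0.5, -0.9]
finger_gap: 0.326
```

Run:
```python
from h import *
W=held('ring_small',.03);save(W,'w4.png')
p,R=tool();print(go(.4475,-.3395,p[2]))
```

```text
ring_small 0.85 [285. 277. 359. 380.] [0.5463 0.3188 0.104 ] rel tcp [ 0.0042 -0.0029 -0.0224] [-1.   0.9  1.  -0.8]
(array([-0.01 , -2.199,  0.348]), 0, 'cur yaw', np.float64(1.272))
```

View pics/w4.png

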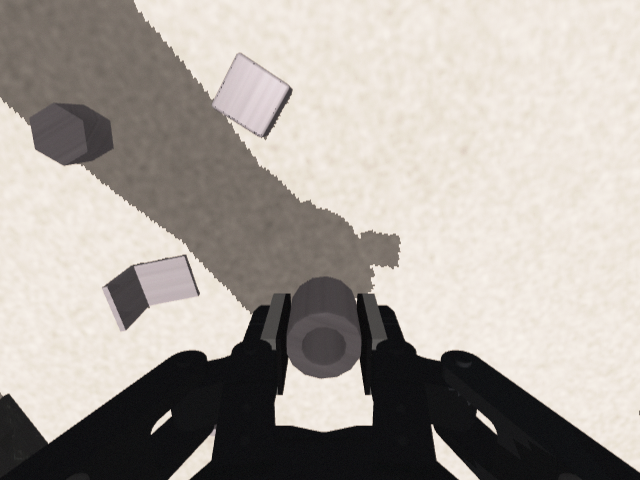

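The small ring is held at (323,340). I'll carry it to the small nest.

Call:
move_arm([
  [0,-0.06,0.01],
  [0,-0.18,0.03],
  [0,-0.31,0.05],
  [0,-0.44,0.07],
  [0,-0.57,0.09],
], twist=[0,0,0,0,0])

```text
t: 14.0
tcp_pos: [0.5129, 0.1475, 0.1168]
tcp_rot: [0.233, 1.562, -0.235]
ft_force: [1.1, -0.7, -1.6]
finger_gap: 0.33
```

Call:
move_arm([
  [0,-0.13,0.021],
  [0,-0.26,0.041],
  [0,-0.39,0.062],
  [0,-0.52,0.082],
  [0,-0.65,0.103],
], twist=[0,0,0,0,0])

```text
t: 14.42
tcp_pos: [0.4851, -0.0477, 0.1171]
tcp_rot: [0.235, 1.561, -0.234]
ft_force: [1.1, -0.3, -2.2]
finger_gap: 0.331
```

Call:
move_arm([
  [0,-0.13,0.021],
  [0,-0.26,0.041],
  [0,-0.39,0.062],
  [0,-0.52,0.082],
  [0,-0.65,0.103],
], twist=[0,0,0,0,0])

```text
t: 14.83
tcp_pos: [0.4574, -0.2428, 0.1171]
tcp_rot: [0.236, 1.561, -0.233]
ft_force: [0.9, 0.5, -1.7]
finger_gap: 0.331
```

Call:
move_arm([
  [0,-0.11,0.017],
  [0,-0.2,0.032],
  [0,-0.28,0.044],
  [0,-0.32,0.05],
  [0,-0.33,0.052],
], twist=[0,0,0,0,0])

```text
t: 15.25
tcp_pos: [0.4436, -0.3422, 0.1172]
tcp_rot: [0.238, 1.56, -0.236]
ft_force: [-1.1, 0.2, -1.4]
finger_gap: 0.333
```

Call:
move_arm([
  [0,0,0],
  [0,0,0],
  [0,0,0],
  [0,0,0],
], twist=[0,0,0,0])

```text
t: 15.58
tcp_pos: [0.4454, -0.3395, 0.1191]
tcp_rot: [0.233, 1.558, -0.233]
ft_force: [-0.3, -0.2, -1.9]
finger_gap: 0.324
```

Run:
```python
from h import *
near('nest_small',.054,.01,(.448,-.339))
p,R=tool();print(p,go(.448,-.339,.03))
```

```text
expect [287. 200. 363. 275.]
nest_small 0.97 [287. 200. 363. 275.] [ 0.44797202 -0.33855228] [ 0. -0.]
nest_small 0.58 [180.  88. 266. 174.] [ 0.35796482 -0.38143805] [0. 0.]
[ 0.44541852 -0.33996558  0.11926225] (array([0.298, 0.006, 0.007]), 0, 'cur yaw', np.float64(1.274))
```

Perfect match with the nest. I'll lower it slowly; I expect contact at TCP z of about 0.0157.

Call:
move_arm([
  [0.1,0.005,0.008],
  [0.2,0.005,0.008],
  [0.27,0.005,0.008],
  [0.31,0.005,0.008],
  [0.31,0.005,0.008],
], twist=[0,0,0,0,0])

```text
t: 16.1
tcp_pos: [0.4457, -0.3377, 0.0224]
tcp_rot: [0.237, 1.564, -0.231]
ft_force: [-0.2, -0.4, -1.7]
finger_gap: 0.331
```

Call:
move_arm([
  [0,0,0],
  [0.005,0,0],
  [0.015,0,0],
  [0.02,0,0],
  [0.02,0,0],
], twist=[0,0,0,0,0])

```text
t: 16.52
tcp_pos: [0.4482, -0.3408, 0.0209]
tcp_rot: [0.234, 1.557, -0.235]
ft_force: [-0.6, 0.1, -2.6]
finger_gap: 0.331
```

Call:
move_arm([
  [0.005,0,0],
  [0.01,0,0],
  [0.015,0,0],
  [0.015,0,0],
  [0.015,0,0],
], twist=[0,0,0,0,0])

```text
t: 16.93
tcp_pos: [0.4478, -0.3404, 0.0157]
tcp_rot: [0.234, 1.558, -0.235]
ft_force: [0.3, -0.3, -0.9]
finger_gap: 0.331
```

Call:
move_arm([
  [0.005,0,0],
  [0.006,0,0],
  [0.006,0,0],
], twist=[0,0,0])

```text
t: 17.18
tcp_pos: [0.4479, -0.3405, 0.0156]
tcp_rot: [0.234, 1.558, -0.235]
ft_force: [-3.1, 1.9, 7.1]
finger_gap: 0.33
```

Call:
move_arm([
  [-0.003,0,0],
  [-0.003,0,0],
  [-0.003,0,0],
  [-0.003,0,0],
], twist=[0,0,0,0], gripper=-1)

```text
t: 17.52
tcp_pos: [0.4477, -0.3402, 0.0145]
tcp_rot: [0.235, 1.558, -0.234]
ft_force: [-0.4, 0.4, -0.8]
finger_gap: 0.88
```

Call:
move_arm([
  [-0.1,0,0],
  [-0.22,0,0],
  [-0.35,0.04,0.002],
  [-0.35,0.14,0.007],
  [-0.35,0.27,0.014],
], twist=[0,0,0,0,0])

```text
t: 17.93
tcp_pos: [0.4777, -0.2671, 0.1238]
tcp_rot: [0.234, 1.55, -0.241]
ft_force: [2.0, 0.0, -0.1]
finger_gap: 0.997
```

Call:
move_arm([
  [0,0.13,0.007],
  [0,0.26,0.014],
  [0,0.39,0.021],
  [0,0.52,0.028],
  [0,0.65,0.036],
], twist=[0,0,0,0,0])

```text
t: 18.35
tcp_pos: [0.5436, -0.0791, 0.1196]
tcp_rot: [0.235, 1.558, -0.235]
ft_force: [0.5, 0.9, -0.2]
finger_gap: 1.0
```

Call:
move_arm([
  [0,0.13,0.007],
  [0,0.26,0.014],
  [0,0.39,0.021],
  [0,0.52,0.028],
  [0,0.64,0.035],
], twist=[0,0,0,0,0])

```text
t: 18.77
tcp_pos: [0.6102, 0.1018, 0.1194]
tcp_rot: [0.234, 1.558, -0.234]
ft_force: [-0.5, -0.2, 0.7]
finger_gap: 0.995
```

Call:
move_arm([
  [0,0.12,0.006],
  [0,0.22,0.012],
  [0,0.31,0.017],
  [0,0.36,0.02],
  [0,0.368,0.02],
], twist=[0,0,0,0,0])

```text
t: 19.18
tcp_pos: [0.6484, 0.2065, 0.1186]
tcp_rot: [0.232, 1.559, -0.231]
ft_force: [-0.1, -0.4, -0.1]
finger_gap: 1.001
```

Call:
move_arm([
  [0,0,0],
  [0,0,0],
  [0,0,0],
  [0,0,0],
], twist=[0,0,0,0])

```text
t: 19.52
tcp_pos: [0.648, 0.2018, 0.1199]
tcp_rot: [0.236, 1.558, -0.236]
ft_force: [-0.3, -1.0, -0.1]
finger_gap: 0.999
```

Run:
```python
from h import *
near('ring_medium',.042,.034,(.648,.204))
p,R=tool();print(p,go(.648,.204,.011))
T=camera('top')
for n,d,x0 in (('ring_small',.03,(.448,-.34)),('ring_large',.056,(.565,-.331))):
  for r in look_for(T,n)[:2]:print(n,r['score'],fitcyl([(T,r['rect'])],d,.038,x0))
```

```text
expect [294. 204. 358. 277.]
ring_medium 0.64 [292. 206. 356. 277.] [0.6483046  0.20233779] [ 0. -0.]
[0.64807174 0.20206532 0.11998183] (array([ 0.363,  0.006, -0.002]), 0, 'cur yaw', np.float64(1.271))
ring_small 0.77 (array([ 0.44990971, -0.33909182]), array([0., 0.]))
ring_large 0.77 (array([ 0.56731613, -0.32887433]), array([-0.,  0.]))
```

Call:
move_arm([
  [0.1,0.002,0],
  [0.2,0.002,0],
  [0.29,0.002,0],
  [0.34,0.002,0],
  [0.363,0.002,0],
], twist=[0,0,0,0,0])

```text
t: 20.18
tcp_pos: [0.6454, 0.203, 0.0066]
tcp_rot: [0.233, 1.564, -0.237]
ft_force: [-0.2, 0.3, -1.2]
finger_gap: 1.0
```

Call:
move_arm([
  [0,0,0],
  [0,0,0],
  [0,0,0],
  [0,0,0],
  [0,0,0],
], twist=[0,0,0,0,0])

```text
t: 20.6
tcp_pos: [0.6498, 0.2041, 0.013]
tcp_rot: [0.235, 1.555, -0.233]
ft_force: [-0.6, 0.5, 0.1]
finger_gap: 0.999
```

Call:
move_arm([
  [0,0,0],
  [0,0,0],
  [0,0,0],
  [0,0,0],
  [0,0,0],
], twist=[0,0,0,0,0], gripper=1, newtons=60)

```text
t: 21.02
tcp_pos: [0.6487, 0.2038, 0.0114]
tcp_rot: [0.235, 1.557, -0.234]
ft_force: [0.2, 0.2, 2.9]
finger_gap: 0.463
```

Call:
move_arm([
  [0,0,0],
  [0,0,0],
  [0,0,0],
], twist=[0,0,0])

```text
t: 21.27
tcp_pos: [0.6488, 0.2038, 0.0114]
tcp_rot: [0.235, 1.557, -0.234]
ft_force: [-0.5, 0.1, 3.1]
finger_gap: 0.465
```

Call:
move_arm([
  [-0.03,0,0],
  [-0.12,0,0],
  [-0.25,0,0],
  [-0.37,0,0],
  [-0.46,0,0],
], twist=[0,0,0,0,0])

```text
t: 21.68
tcp_pos: [0.6482, 0.2039, 0.1514]
tcp_rot: [0.235, 1.557, -0.234]
ft_force: [0.8, 0.6, -2.1]
finger_gap: 0.465
```

Call:
move_arm([
  [-0.04,-0.06,0.005],
  [-0.04,-0.18,0.016],
  [-0.04,-0.31,0.029],
  [-0.04,-0.44,0.041],
  [-0.04,-0.57,0.053],
], twist=[0,0,0,0,0])

```text
t: 22.1
tcp_pos: [0.6113, 0.034, 0.1595]
tcp_rot: [0.234, 1.561, -0.234]
ft_force: [1.3, -0.3, -2.5]
finger_gap: 0.468
```

Call:
move_arm([
  [0,-0.13,0.012],
  [0,-0.26,0.024],
  [0,-0.39,0.036],
  [0,-0.51,0.047],
  [0,-0.61,0.057],
], twist=[0,0,0,0,0])

```text
t: 22.52
tcp_pos: [0.5733, -0.1469, 0.1594]
tcp_rot: [0.236, 1.561, -0.236]
ft_force: [0.9, 0.4, -2.5]
finger_gap: 0.464
```

Call:
move_arm([
  [0,-0.08,0.008],
  [0,-0.13,0.012],
  [0,-0.15,0.014],
  [0.05,-0.16,0.015],
  [0.1,-0.16,0.015],
], twist=[0,0,0,0,0])

```text
t: 22.93
tcp_pos: [0.5664, -0.1918, 0.1314]
tcp_rot: [0.235, 1.556, -0.235]
ft_force: [0.2, 0.3, -1.7]
finger_gap: 0.468
```

Call:
move_arm([
  [0,0,0],
  [0,0,0],
  [0,0,0],
  [0,0,0],
], twist=[0,0,0,0])

```text
t: 23.27
tcp_pos: [0.5665, -0.191, 0.132]
tcp_rot: [0.233, 1.557, -0.234]
ft_force: [0.2, 0.5, -2.3]
finger_gap: 0.464
```

Run:
```python
from h import *
W=near('nest_medium',.068,.01,(.5657,-.1918),'w5.png');held('ring_medium',.042)
p,R=tool();print(p,go(.5657,-.1918,.03))
```

```text
expect [276. 183. 367. 273.]
nest_medium 0.88 [266. 359. 345. 413.] [ 0.69872414 -0.2473173 ] [-0. -0.]
nest_medium 0.75 [420. 283. 507. 360.] [ 0.67593616 -0.10430379] [-0.  0.]
nest_medium 0.71 [277. 186. 366. 267.] [ 0.56422884 -0.19156138] [-0. -0.]
ring_medium 0.86 [270. 260. 377. 387.] [ 0.5703 -0.1918  0.1142] rel tcp [ 0.0038 -0.0005 -0.0177] [-0.4  0.4  0.4 -0.4]
[ 0.5663625  -0.19141317  0.13176402] (array([ 0.339, -0.002, -0.002]), 0, 'cur yaw', np.float64(1.272))
```

View pics/w5.png

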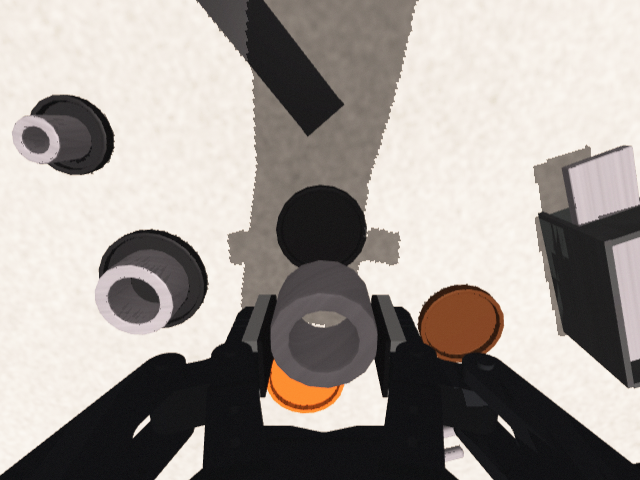

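The small and large rings are standing in their nests, at (60,140) and (150,280), and the medium nest at (321,228) is below the ring. I'll set the medium ring down.

Call:
move_arm([
  [0.1,-0.002,-0.002],
  [0.21,-0.002,-0.002],
  [0.29,-0.002,-0.002],
  [0.34,-0.002,-0.002],
  [0.35,-0.002,-0.002],
], twist=[0,0,0,0,0])

```text
t: 23.88
tcp_pos: [0.562, -0.1904, 0.0215]
tcp_rot: [0.236, 1.565, -0.233]
ft_force: [-0.7, 1.6, -2.0]
finger_gap: 0.468
```

Call:
move_arm([
  [0,0,0],
  [0.005,0,0],
  [0.015,0,0],
  [0.02,0,0],
  [0.02,0,0],
], twist=[0,0,0,0,0])

```text
t: 24.3
tcp_pos: [0.5657, -0.1922, 0.0208]
tcp_rot: [0.234, 1.556, -0.235]
ft_force: [0.3, 0.8, -2.0]
finger_gap: 0.469
```

Call:
move_arm([
  [0.005,0,0],
  [0.01,0,0],
  [0.017,0,0],
  [0.017,0,0],
  [0.017,0,0],
], twist=[0,0,0,0,0])

```text
t: 24.72
tcp_pos: [0.5654, -0.192, 0.0154]
tcp_rot: [0.234, 1.557, -0.235]
ft_force: [-0.3, 0.4, 2.1]
finger_gap: 0.463
```

Call:
move_arm([
  [0.005,0,0],
  [0.005,0,0],
  [0.005,0,0],
], twist=[0,0,0])

```text
t: 24.97
tcp_pos: [0.5654, -0.192, 0.0153]
tcp_rot: [0.234, 1.557, -0.235]
ft_force: [-3.8, 1.6, 7.1]
finger_gap: 0.468
```

Call:
move_arm([
  [-0.003,0,0],
  [-0.003,0,0],
  [-0.003,0,0],
  [-0.003,0,0],
], twist=[0,0,0,0], gripper=-1)

```text
t: 25.3
tcp_pos: [0.5649, -0.1918, 0.0137]
tcp_rot: [0.235, 1.558, -0.234]
ft_force: [0.0, 0.3, 0.3]
finger_gap: 0.993
```

Call:
move_arm([
  [-0.1,0,0],
  [-0.22,0,0],
  [-0.35,0,0],
  [-0.46,0.05,-0.017],
  [-0.5,0.17,-0.057],
], twist=[0,0,0,0,0])

```text
t: 25.72
tcp_pos: [0.5667, -0.1424, 0.1703]
tcp_rot: [0.235, 1.547, -0.242]
ft_force: [1.5, 0.8, 0.6]
finger_gap: 0.999
```

Call:
move_arm([
  [0,0.13,-0.044],
  [0,0.24,-0.081],
  [0,0.34,-0.115],
  [0,0.4,-0.135],
  [0,0.42,-0.141],
], twist=[-0.15,-0.35,-0.55,-0.72,-0.72])

```text
t: 26.13
tcp_pos: [0.56, -0.002, 0.1639]
tcp_rot: [-0.051, 1.57, 0.053]
ft_force: [0.8, 0.4, -0.3]
finger_gap: 1.0
```

Call:
move_arm([
  [0,0,0],
  [0,0,0],
  [0,0,0],
  [0,0,0],
], twist=[0,0,0,0])

```text
t: 26.47
tcp_pos: [0.5605, -0.0066, 0.1639]
tcp_rot: [-0.046, 1.571, 0.046]
ft_force: [-0.3, 0.6, 0.1]
finger_gap: 1.001
```

Run:
```python
from h import *
W=camera('wrist')
save(W,'w6.png')
for r in look_for(W,'bar')[:2]:print(r)
# predicted overlay for bar front
m=np.array([.656,-.0014]);
for yaw in (.05,.07):
    c,s=np.cos(yaw),np.sin(yaw);P=[[m[0]+c*a-s*b,m[1]+s*a+c*b,.038] for a,b in ((-.0555,-.02),(-.0935,-.02),(-.0935,.02),(-.0555,.02))];print(yaw,proj(W,P).round(1).tolist())
p,R=tool();print(p,R[:,1].round(4))
```

```text
{'rect': [292.4, 230.2, 348.5, 282.5], 'score': 0.95}
0.05 [[297.6, 279.1], [296.9, 232.8], [350.0, 233.2], [348.5, 279.6]]
0.07 [[296.2, 279.6], [294.5, 233.3], [347.5, 232.7], [347.1, 279.1]]
[ 0.56043787 -0.00645052  0.16397571] [-5.890e-02  9.983e-01 -2.000e-04]
```

View pics/w6.png

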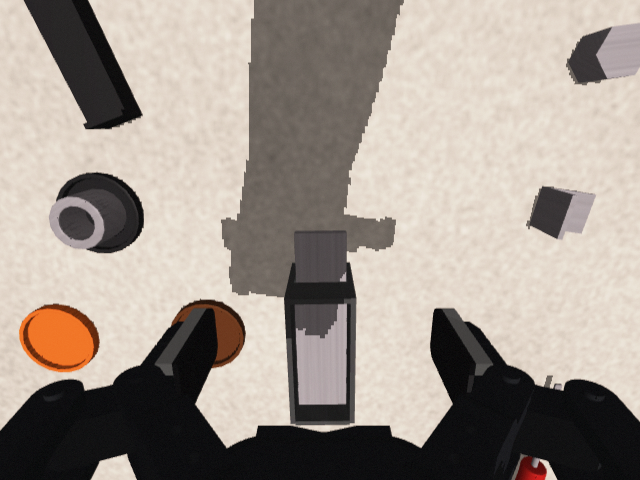

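The view shows the protruding bar end square to the tool, at columns 294–347 with its front edge at row 231. The medium ring is in its nest at (97,212). Now I grip the bar.

Call:
move_arm([
  [0.1,-0.001,0.03],
  [0.2,-0.002,0.058],
  [0.3,-0.002,0.058],
  [0.38,-0.002,0.058],
  [0.44,-0.002,0.058],
], twist=[0,0,0,0,0])

```text
t: 26.98
tcp_pos: [0.5762, -0.0054, 0.029]
tcp_rot: [-0.046, 1.574, 0.047]
ft_force: [0.3, -0.0, -1.4]
finger_gap: 1.001
```

Call:
move_arm([
  [0.02,0,0],
  [0.035,0,0],
  [0.043,0,0],
  [0.043,0,0],
  [0.043,0,0],
], twist=[0,0,0,0,0])

```text
t: 27.4
tcp_pos: [0.5791, -0.005, 0.0209]
tcp_rot: [-0.048, 1.567, 0.048]
ft_force: [0.8, -0.3, 0.4]
finger_gap: 1.0
```

Call:
move_arm([
  [0,0,0],
  [0,0,0],
  [0,0,0],
  [0,0,0],
], twist=[0,0,0,0])

```text
t: 27.73
tcp_pos: [0.5782, -0.0048, 0.0198]
tcp_rot: [-0.048, 1.569, 0.048]
ft_force: [-0.4, 0.6, 0.5]
finger_gap: 0.998
```

Run:
```python
from h import *
W=camera('wrist');save(W,'w7.png');print(tool()[0])
```

```text
[ 0.57803237 -0.00473906  0.01960592]
```

View pics/w7.png

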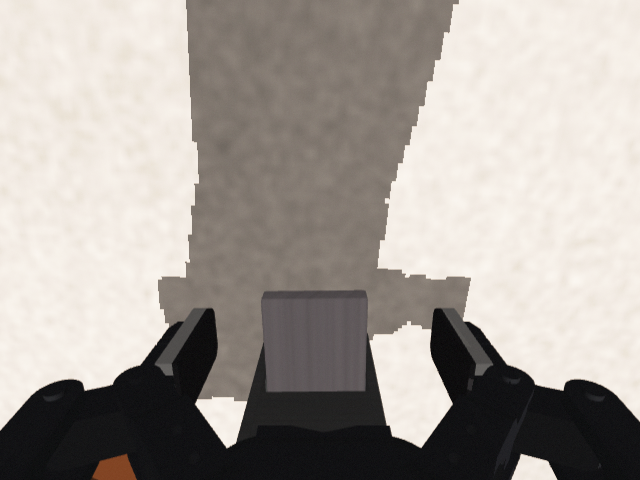

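The bar end spans columns 262–367 and is about 3 mm left of the jaw centre. I'll shift the tool, grip, and then draw.

Call:
move_arm([
  [0,-0.009,0],
  [0,-0.009,0],
  [0,-0.009,0],
], twist=[0,0,0])

```text
t: 28.03
tcp_pos: [0.5779, -0.0076, 0.0192]
tcp_rot: [-0.048, 1.57, 0.048]
ft_force: [-0.1, -0.0, -0.4]
finger_gap: 0.997
```

Call:
move_arm([
  [0,0,0],
  [0,0,0],
  [0,0,0],
  [0,0,0],
  [0,0,0],
], twist=[0,0,0,0,0], gripper=1, newtons=100)

```text
t: 28.45
tcp_pos: [0.5779, -0.0075, 0.0197]
tcp_rot: [-0.048, 1.57, 0.048]
ft_force: [-2.3, 0.3, 2.9]
finger_gap: 0.442
```

Call:
move_arm([
  [0,0,0],
  [0,0,0],
  [0,0,0],
  [0,0,0],
], twist=[0,0,0,0])

```text
t: 28.78
tcp_pos: [0.578, -0.0075, 0.0197]
tcp_rot: [-0.048, 1.57, 0.048]
ft_force: [-3.9, 0.1, 5.0]
finger_gap: 0.442
```

Call:
move_arm([
  [0,0,-0.01],
  [0,0,-0.025],
  [0,0,-0.04],
  [0,0,-0.055],
  [0,0,-0.07],
], twist=[0,0,0,0,0])

```text
t: 29.2
tcp_pos: [0.5605, -0.0087, 0.0197]
tcp_rot: [-0.048, 1.562, 0.048]
ft_force: [7.1, 0.6, -2.6]
finger_gap: 0.441
```

Call:
move_arm([
  [0,0,-0.02],
  [0,0,-0.04],
  [0,0,-0.06],
  [0,0,-0.08],
  [0,0,-0.1],
], twist=[0,0,0,0,0])

```text
t: 29.62
tcp_pos: [0.5267, -0.0105, 0.0191]
tcp_rot: [-0.048, 1.57, 0.048]
ft_force: [3.1, 0.3, -0.5]
finger_gap: 0.439
```

Call:
move_arm([
  [0,0,-0.025],
  [0,0,-0.05],
  [0,0,-0.075],
  [0,0,-0.1],
  [0,0,-0.11],
], twist=[0,0,0,0,0])

```text
t: 30.03
tcp_pos: [0.4912, -0.0124, 0.018]
tcp_rot: [-0.048, 1.574, 0.048]
ft_force: [0.5, 0.0, -3.1]
finger_gap: 0.439
```

Call:
move_arm([
  [0,0,0],
  [0,0,0],
  [0,0,0],
], twist=[0,0,0])

```text
t: 30.28
tcp_pos: [0.4944, -0.0126, 0.0193]
tcp_rot: [-0.048, 1.57, 0.048]
ft_force: [-0.3, 0.6, -2.0]
finger_gap: 0.437
```

Run:
```python
from h import *
W=camera('wrist');print(tool()[0])
S=camera('side');b=cv2.resize(S['pixels'][180:300,240:400],(800,600),interpolation=cv2.INTER_CUBIC)
cv2.imwrite('pics/c8.png',np.hstack([cv2.resize(W['pixels'],(400,300)),cv2.resize(b,(400,300))])[:,:,::-1])
```

```text
[ 0.49452143 -0.01264477  0.01932124]
```

View pics/c8.png

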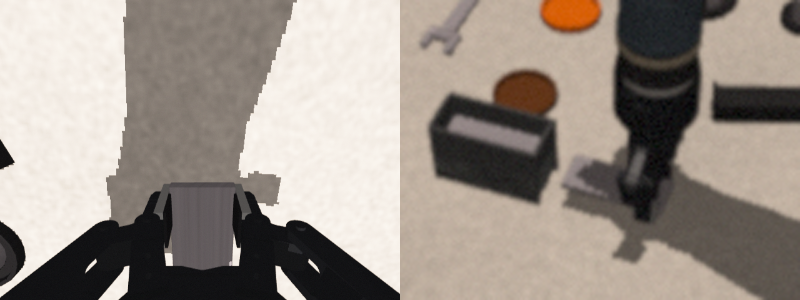

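The bar is clear of the magazine and held level. Now I lift it and carry it to the cradle.

Call:
move_arm([
  [-0.03,0,0],
  [-0.09,0,0],
  [-0.16,0,0],
  [-0.22,0,0],
  [-0.25,0,0],
], twist=[0,0,0,0,0])

```text
t: 30.8
tcp_pos: [0.4961, -0.0128, 0.0978]
tcp_rot: [-0.049, 1.565, 0.047]
ft_force: [1.6, 0.1, -1.9]
finger_gap: 0.439
```

Call:
move_arm([
  [0,-0.04,-0.025],
  [0,-0.14,-0.08],
  [0,-0.24,-0.135],
  [0,-0.34,-0.19],
  [0,-0.44,-0.245],
], twist=[-0.08,-0.2,-0.34,-0.48,-0.6])

```text
t: 31.22
tcp_pos: [0.4282, -0.1499, 0.0944]
tcp_rot: [-0.287, 1.551, 0.286]
ft_force: [0.7, -0.1, -3.3]
finger_gap: 0.443
```

Run:
```python
from h import *
p,R=tool();print(p);print(go(.4023,-.2028,.09,np.pi/2+.398))
```

```text
[ 0.42818156 -0.14989116  0.09443227]
(array([ 0.015, -0.134, -0.144]), np.float64(-0.065), 'cur yaw', np.float64(1.936))
```

Call:
move_arm([
  [0,-0.05,-0.06],
  [0,-0.1,-0.11],
  [0,-0.13,-0.14],
  [0,-0.134,-0.144],
  [0,-0.134,-0.144],
], twist=[-0.05,-0.065,-0.065,-0.065,-0.065])

```text
t: 31.63
tcp_pos: [0.4024, -0.2023, 0.0943]
tcp_rot: [-0.307, 1.549, 0.307]
ft_force: [-0.0, -0.2, -3.2]
finger_gap: 0.438
```

Call:
move_arm([
  [0,0,0],
  [0,0,0],
  [0,0,0],
  [0,0,0],
], twist=[0,0,0,0])

```text
t: 31.97
tcp_pos: [0.4029, -0.201, 0.0942]
tcp_rot: [-0.31, 1.548, 0.31]
ft_force: [-0.9, 0.3, -2.0]
finger_gap: 0.439
```

Run:
```python
from h import *
p,R=tool();print(p);print(go(.4023,-.2028,.03,np.pi/2+.398))
W=camera('wrist');q=W['pixels'].copy()
def rect(c,L,Wd,yaw,z):
    u=np.array([np.cos(yaw),np.sin(yaw)]);v=np.array([-u[1],u[0]])
    return [[*(np.array(c)+a*L/2*u+b*Wd/2*v),z] for a,b in((-1,-1),(1,-1),(1,1),(-1,1))]
def dr(P,col):
    cv2.polylines(q,[proj(W,P).round().astype(int)],True,col,1)
dr(rect((.4327,-.190),.126,.03,.398,.024),(255,0,0))
u=np.array([np.cos(.398),np.sin(.398)]);zt=R[:2,2]
dr(rect(p[:2]+.033*zt,.1,.04,np.arctan2(zt[1],zt[0]),p[2]+.019),(0,255,0))
cv2.imwrite('pics/w9.png',q[:,:,::-1])
```

```text
[ 0.402931   -0.20098504  0.09419586]
(array([ 0.214, -0.005, -0.004]), np.float64(-0.006), 'cur yaw', np.float64(1.966))
```

View pics/w9.png

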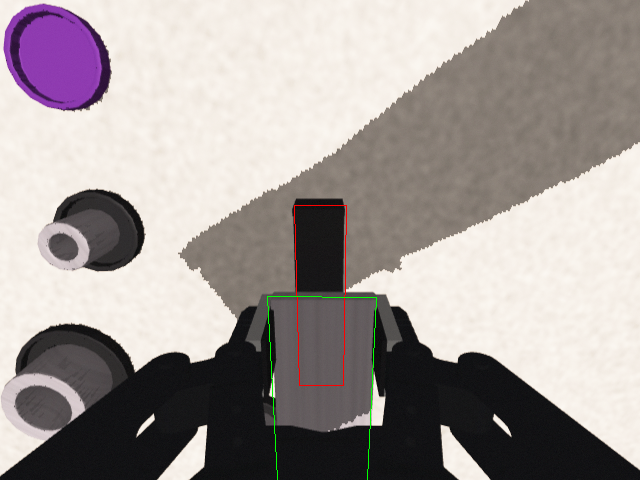

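The overlays match: green is the bar estimate and red the cradle, whose front edge is at row 203. The bar lines up with the cradle axis, so I'll lower it.

Call:
move_arm([
  [0.05,-0.005,-0.003],
  [0.1,-0.005,-0.003],
  [0.15,-0.005,-0.003],
  [0.19,-0.005,-0.003],
  [0.2,-0.005,-0.003],
], twist=[0,0,0,0,0])

```text
t: 32.43
tcp_pos: [0.4008, -0.2019, 0.0318]
tcp_rot: [-0.307, 1.552, 0.312]
ft_force: [-2.2, 0.1, -3.9]
finger_gap: 0.441
```

Call:
move_arm([
  [0,0,0],
  [0.01,0,0],
  [0.025,0,0],
  [0.04,0,0],
  [0.04,0,0],
], twist=[0,0,0,0,0])

```text
t: 32.85
tcp_pos: [0.4021, -0.2032, 0.0217]
tcp_rot: [-0.309, 1.549, 0.309]
ft_force: [-0.7, 0.7, -3.3]
finger_gap: 0.439
```

Call:
move_arm([
  [0.005,0,0],
  [0.01,0,0],
  [0.015,0,0],
  [0.015,0,0],
  [0.015,0,0],
], twist=[0,0,0,0,0])

```text
t: 33.27
tcp_pos: [0.4023, -0.2034, 0.0176]
tcp_rot: [-0.309, 1.549, 0.309]
ft_force: [0.8, -0.4, -2.4]
finger_gap: 0.44
```

Call:
move_arm([
  [0.004,0,0],
  [0.008,0,0],
  [0.01,0,0],
  [0.01,0,0],
], twist=[0,0,0,0])

```text
t: 33.6
tcp_pos: [0.4022, -0.2033, 0.0145]
tcp_rot: [-0.309, 1.549, 0.309]
ft_force: [-0.2, 0.9, -2.9]
finger_gap: 0.441
```

Call:
move_arm([
  [0.004,0,0],
  [0.007,0,0],
  [0.007,0,0],
  [0.007,0,0],
], twist=[0,0,0,0])

```text
t: 33.93
tcp_pos: [0.4025, -0.2035, 0.0137]
tcp_rot: [-0.309, 1.548, 0.309]
ft_force: [-2.2, 1.1, 5.4]
finger_gap: 0.44
```

Contact came at TCP z 0.0137, exactly as predicted. I'll release, lift and check.

Call:
move_arm([
  [0,0,0],
  [0,0,0],
  [0,0,0],
  [0,0,0],
], twist=[0,0,0,0], gripper=-1)

```text
t: 34.27
tcp_pos: [0.4026, -0.2036, 0.0126]
tcp_rot: [-0.309, 1.548, 0.309]
ft_force: [0.4, 1.3, -0.1]
finger_gap: 0.975
```

Call:
move_arm([
  [-0.08,0,0],
  [-0.2,0,0],
  [-0.33,0,0],
  [-0.46,0,0],
  [-0.55,0,0],
], twist=[0,0,0,0,0])

```text
t: 34.68
tcp_pos: [0.4034, -0.2041, 0.1814]
tcp_rot: [-0.311, 1.545, 0.306]
ft_force: [1.4, -0.3, -0.4]
finger_gap: 1.002
```

Call:
move_arm([
  [0,0.12,-0.1],
  [0,0.24,-0.2],
  [0,0.35,-0.3],
  [0,0.46,-0.36],
  [0,0.55,-0.36],
], twist=[0,0,0,0,0])

```text
t: 35.1
tcp_pos: [0.2369, -0.0921, 0.1773]
tcp_rot: [-0.306, 1.55, 0.306]
ft_force: [1.2, 0.7, 0.7]
finger_gap: 0.999
```

Call:
move_arm([
  [0,0,0],
  [0,0,0],
  [0,0,0],
  [0,0,0],
], twist=[0,0,0,0])

```text
t: 35.43
tcp_pos: [0.2399, -0.093, 0.1776]
tcp_rot: [-0.309, 1.549, 0.309]
ft_force: [0.4, 0.3, -0.2]
finger_gap: 0.996
```

Run:
```python
from h import *
p,R=tool();print(p)
T=camera('top');S=camera('side')
for n,d,x0,c0 in (('ring_small',.03,(.448,-.34),(.448,-.339)),('ring_medium',.042,(.565,-.192),(.5657,-.1918)),('ring_large',.056,(.565,-.331),(.5655,-.3303))):
  for c in (T,S):
    r=look_for(c,n)[:1]
    if r:
      q=fitcyl([(c,r[0]['rect'])],d,.034,x0)[0]; # underside at z=0 approx; use offset .004
      def f(v): m=proj(c,cyl(v[0],v[1],d,.034)+[0,0,.004]);b=r[0]['rect'];return (m.min(0)+m.max(0)-np.array([b[0]+b[2],b[1]+b[3]]))/2
      v=least_squares(f,x0).x;print(n,round(r[0]['score'],2),v.round(4),'off mm',((v-c0)*1000).round(1))
g=cv2.cvtColor(T['pixels'],cv2.COLOR_RGB2GRAY)
for nm,box,z in(('bar',(400,240,455,315),.032),('bar_top',(329,146,355,194),.046)):
    k=np.zeros_like(g);l,t,r,b=box;
    s=T['pixels'].astype(int);m=(g>85)&((s[:,:,0]-s[:,:,2])<8);k[t:b,l:r]=m[t:b,l:r]
    n,lab,st,_=cv2.connectedComponentsWithStats(k);i=1+np.argmax(st[1:,4])
    print(nm,cv2.minAreaRect(np.array([back(T,p_,z)[:2]*1000 for p_ in np.argwhere(lab==i)[:,::-1]],np.float32)))
a=cv2.resize(T['pixels'][140:320,320:540],(660,540),interpolation=cv2.INTER_CUBIC)[:,:,::-1]
b=cv2.resize(S['pixels'][150:280,240:460],(440,260))[:,:,::-1]
cv2.imwrite('pics/fin.png',a);cv2.imwrite('pics/fin2.png',cv2.resize(S['pixels'][150:280,240:460],(790,467),interpolation=cv2.INTER_CUBIC)[:,:,::-1])
```

```text
[ 0.23992969 -0.09304485  0.1776065 ]
ring_small 0.52 [ 0.447  -0.3395] off mm [-1.  -0.5]
ring_small 0.49 [ 0.4496 -0.3408] off mm [ 1.6 -1.8]
ring_medium 0.7 [ 0.5665 -0.1869] off mm [0.8 4.9]
ring_medium 0.8 [ 0.5653 -0.179 ] off mm [-0.4 12.8]
ring_large 0.74 [ 0.4306 -0.1896] off mm [-134.9  140.7]
ring_large 0.73 [ 0.5584 -0.3252] off mm [-7.1  5.1]
bar ((433.854248046875, -189.41122436523438), (100.565673828125, 41.362770080566406), 22.761770248413086)
bar_top ((657.0582275390625, -2.0565528869628906), (94.72750854492188, 40.84244155883789), 3.9700400829315186)
```

View pics/fin.png

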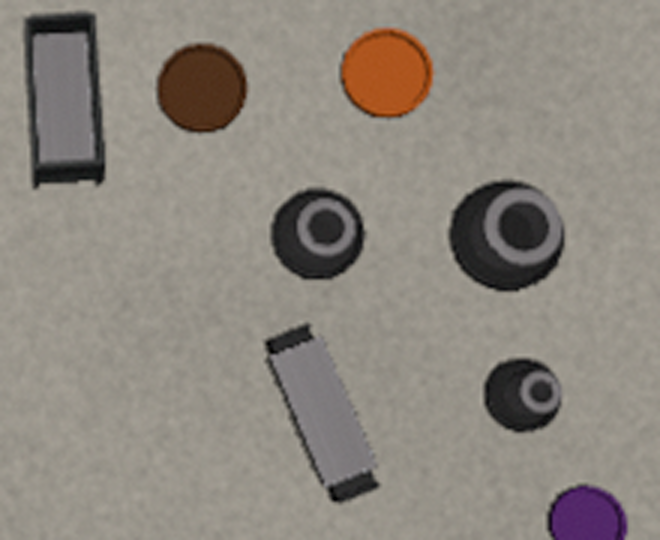

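View pics/fin2.png

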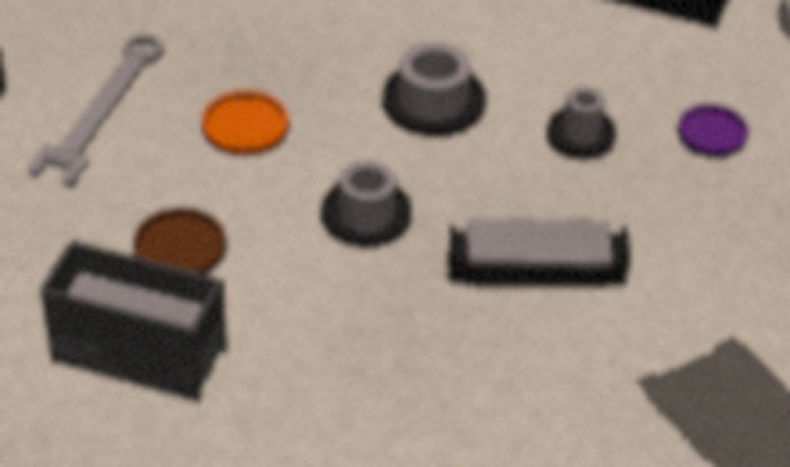

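Rings stand upright inside their nests, and the bar lies on the cradle between the lips. The network boxes vary, so I'll check the rings once more from their bright top-face circles, then hand in.

Run:
```python
from h import *
T=camera('top')
for n,uv,c in (('L',(523,226),(.5655,-.3303)),('M',(326,227),(.5657,-.1918)),('S',(540,391),(.448,-.339))):
    q=back(T,(uv[0]/3+319.7,uv[1]/3+139.7),.038)[:2];print(n,q.round(4),((q-c)*1000).round(1))
```

```text
L [ 0.567  -0.3313] [ 1.5 -1. ]
M [ 0.5648 -0.1915] [-0.9  0.3]
S [ 0.4494 -0.3396] [ 1.4 -0.6]
```

```bash
python3 -c "
from h import *
print(close_job())"
```

```text
the job is handed in; nothing more can be done
None
```

The kit is made up and handed in at about 36 s of the 106 s allowed. The three rings are in their nests, the bottom bar is on the cradle, and the two upper bars are still in the magazine. The hand-in gave no verdict.

**Rings:** measured from their top faces, all three are within about 2 mm of their nest centres (limit 11.5 mm), and both final pictures show them upright. The network boxes disagreed. The side view put the medium ring 12.8 mm off and the large ring about 9 mm off, and the top view took the bar for the large ring. I trusted the top-face measurement, the finger positions at set-down and the pictures.

**Bar:** its centre is within about 2 mm of the cradle centre and aligned with it, between the lips (limit 14 mm). It touched down at the expected height.

**Magazine:** I did not measure the 8 mm drop of the top bar directly. The top bar shows flat and in place in the magazine, and nothing stands out of the slot any more.

**Large ring pick-up:** the fingers settled about 7 mm higher than commanded, possibly from touching the bench. The set-down height allowed for this.

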